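# Tip the tall tool case out of a packed bench rack and pack it in the carry tote

## Robot

A 6-joint arm with a two-finger parallel gripper is mounted at the origin on the work surface. World frame = base frame: x ahead of the robot, y to its left, z up, the work surface at z = 0. Lengths are in mm, angles in rad, forces in N, time in s.
With the tool pointing down it reaches from about 325 to 900 mm from the base axis. Payload 6.1 kg.
Tool frame: the origin (TCP) lies at the very end of the fingers, on their centre line; the grasp point (between the pads) lies 19 mm behind it (grip_depth is the distance from the TCP to the grasp point, in mm); y points along the fingers, x is the direction in which the jaws open and shut, and the axes are right-handed (so a half turn about y gives the same grasp; the last joint's range is limited). The gripper opens to 85 mm and grips with 20 to 120 N. Pads are 22 mm wide; open, the fingers measure 114 mm over their backs; the gripper's body (76 mm by 85 mm) begins 54 mm behind the grasp point. The pads swing forward as they close: fully open they stand 13 mm farther back than shut.
Start: joints at [-1.345, 0.22, 1.526, -0, 1.395, -0.126], TCP at [215.36, -586.716, 231.3] pointing down, gripper open.
Joint ranges: [-2.98, 2.98], [-0.91, 2.08], [0.09, 2.57], [-1.24, 4.39], [0.2, 2.65], [-2.68, 2.68]. Speed limits (rad/s): [2.57, 2.57, 3.01, 3.14, 3.14, 3.14].

## Interface

Orientations are given as a unit quaternion [x, y, z, w].
In Python, from cell import observe, grab_frame, camera_info, job_done, grip_depth gives the robot as it stands.
- The arm moves only by the tool apply_moves, never from a script. Its argument "plan" is a list of rows, each a list of 5 numbers: the shift along the tool's x, y, z in mm, then the turn about the tool's y in degrees, then the finger opening in mm, from 0 to 85.4. A call has exactly 10 rows; each row is the pose to reach, as a shift and turn from the pose measured when the call began, along the tool's axes at that moment; what a row does not reach only later rows make up. A row lasts 1/10 s, in which the tool goes at most 50 mm and 8.59 degrees, less where a joint would pass 70% of its speed; a pose out of reach is approached as far as the arm can. A call with a gripper value outside its range is refused whole. The fingers move at their own pace and stop on an object; the grip force is fixed at half the most. Time passes only in rows, so rows that repeat a pose let the fingers close, or fill a call up. It gives the time, the measured TCP pose, the force and the opening at its end, in the units of the state.
- observe(): the state, without advancing time (a new reading comes with each control period).
- grab_frame(name): name is "side" or "top" or "wrist"; returns the picture (384x512x3 uint8, red, green, blue); there is no depth.
- camera_info(name): a dict with "vfov" (degrees; the focal length in pixels is half the picture's height over the tangent of half this angle, whatever the lens; pixels are square), "cx", "cy" (the principal point, pixels), "dist" ([k1, k2, p1, p2, k3] as OpenCV has them; the pictures are not rectified), "T" (4x4, takes a point from camera to world coordinates); the wrist camera has in their place "hand_eye" (4x4, takes a point from camera to tool coordinates, whose origin is the TCP and whose axes are the tool frame's). Camera axes: x right, y down, z forward; pixel columns grow to the right and rows downward; lengths in mm; the calibration is good to about 2 mm. A picture is of the moment at which its call begins: read the wrist's pose just before it. camera_info takes no time and is no camera call.
- job_done(): hands the job in, once; it reports no verdict.
The state is a dict: "time_s": time; "qpos": joint angles; "joint_velocities": joint speeds; "joint_efforts": joint torques, N m; "tcp_pos": TCP position; "tcp_rot": TCP orientation; "wrist_force": force on the tool from outside, world axes, zero at the start; "ft_torque": the same for the moment, N m; "opening": opening from 0.0 (shut) to 1.0 (fully open).
Only numpy, scipy, OpenCV 4.12 (cv2) and the standard library are available. Lean on these libraries where they do the work, as an engineer would, in place of code of your own. Each camera call takes 0.05 s, during which the arm holds its last target.

## Task

On the model maker's bench, tip the taller of the two handled tool cases forward over the rack's front rail, out from under the upper board, and pull it free of the packed row without dragging its neighbours out. Then set it down gently, upright, on the rubber pad in the free bay of the wooden carry tote, let go, and leave everything else on the bench where it stands.

Things in the scene. Friction and masses are not known exactly. Their poses are not given: they have to be found in the camera images.
- case: The tall tool case to fetch: grey plastic, 90 mm deep (x), 44 mm thick (y), 140 mm tall (z); the top 10 mm is set in 6 mm at front and rear. 0.3 to 0.65 kg, centre of mass near mid-body. Dark bridge handle on top. Origin: centre of its underside; z up, -x its front (latches on it are flat decoration). It stands in one of the three middle places of the row, square with the rack.
- case_grip (a point): Centre of the tall case's handle bar, at case x = -17, y = 0, z = 162 mm. The bar is 44 mm long along x, 10 mm thick across y, 12 mm high; free space of 16 mm under it, its top 28 mm above the case's top; an 8 mm long post at each end.
- rack: Fixed plywood two-tier bench rack, 254 mm wide (y), open to its front (its own -x), on the left or right of the bench, the tote on the other side. Origin: centre of its underside, on the bench. Floor board top z = 12 mm. Five items 44 mm thick stand on it at rack y = 91.2, 45.6, 0, -45.6, -91.2 mm, 1.6 mm apart, their middles at x = -17 to -13 mm, 2 to 6 mm behind the front rail.
- rack_rail (a point): Middle of the top inner edge of the rack's front rail, at rack x = -64, y = 0, z = 50 mm. The rail is 10 mm thick (x = -74 to -64 mm) and stands 38 mm above the floor board, so a case cannot be slid out level. A low rear rail starts at x = 41 mm (z = 40 to 70 mm). End panels at y = +-115 to 127 mm, 100 mm high in front of x = 0.
- rack_board (a point): Middle of the lower front edge of the rack's upper board, at rack x = -4, y = 0, z = 180 mm. The board is 12 mm thick and runs back to x = 75 mm over the rear half of the row, 28 mm above the tall case's body, so the case cannot be lifted straight out. Fixed paint pots stand on it behind x = 37 mm, up to z = 235 mm.
- small_case: Neighbour: the lower tool case of the same kind, 90 x 44 x 114 mm, with a shorter handle (28 mm bar, top 142 mm above its underside). Leave it in the rack. Origin: centre of underside.
- wood_box: Neighbour: upright wooden box with sliding lid, 90 x 44 x 128 mm, no handle. Origin: centre of underside.
- binder: Neighbour at the rack's left end (+y): small grey binder, 90 x 44 x 134 mm. Origin: centre of underside.
- parts_box: Neighbour at the rack's right end (-y): white plastic box with grey lid, 90 x 44 x 128 mm. Origin: centre of underside.
- tote: Fixed light wooden carry tote, 122 mm (x) by 138 mm (y), turned by its yaw. Two bays, each 110 mm (x) by 60 mm (y) inside, centred at tote y = +33 and -33 mm; floor 6 mm thick, outer walls 6 mm thick and 56 mm high; the 6 mm divider between the bays rises to a grip bar 10 mm wide, top at z = 116 mm. Origin: centre of its underside. One bay is free, the other holds a jar.
- pad: Thin black rubber pad, 104 x 54 x 3 mm, fixed on the floor of the free bay, centred in it and along its axes: the case is to stand on it, handle up, its 90 mm depth along the pad's x (front either way). Origin: centre of its underside, 6 mm above the bench; top 9 mm above the bench.
- primer_jar: Jar in the tote's other bay, 50 mm across, 92 mm tall. Leave it. Origin: centre of underside.
- cleaner: Tall white bottle, 54 mm across, 175 mm tall, standing between rack and tote: go round it. Origin: centre of underside.
- fin: Dark grey model fin lying on the plan in front of the robot, about 157 x 100 x 22 mm. Origin: underside, middle of the main slab.
- marker: Marker pen lying down, about 137 mm long, 16 mm thick. Origin: underside, near its middle.
- knife: Craft knife lying down, about 155 mm long, 10 mm thick. Origin: underside, near its middle.
- tape: Roll of masking tape lying flat, 92 mm across, 24 mm high. Origin: centre of underside.
- brush_cup: Empty glass cup, 66 mm across, 85 mm tall. Origin: centre of underside.

How it is judged:
By the outcome, as a careful person would: the job done as asked, in the order asked, and still so for the second after the job is handed in, with the robot touching nothing.
It also fails if it takes over 45 s, if anything falls off the work surface, if the arm or the gripper's body presses on something with over 40 N, if the wrist force passes 120 N, or if a joint passes its speed limit or range.

## Working session

There is one attempt and no reset: what is moved stays moved. The work goes in short steps, Python scripts to look and compute and a tool call to move; the robot and the scene stay as the last step left them, time stands still between calls to the robot, and variables do not carry over. Pictures are saved under pics/ and viewed, and the job is handed in when it is done.

Besides the shell and the picture viewer there is one more tool, called after "Request:" as name(argument=value, ...) on one line, values as JSON. apply_moves: Moves the arm, as the interface text tells. Its arguments: {"type":"object","properties":{"plan":{"type":"array","items":{"type":"array","items":{"type":"number"}}}},"required":["plan"]}

```bash
ls; mkdir -p pics; python3 - <<'E'
from cell import *
import cv2
print(observe()); print(grip_depth)
for n in ("side","top","wrist"):
    print(n,camera_info(n)); cv2.imwrite(f"pics/{n}0.png",grab_frame(n)[:,:,::-1])
E
```

```text
pics
{'time_s': 0.0, 'qpos': array([-1.34510534e+00,  2.21190967e-01,  1.52764146e+00, -9.01409567e-06,
        1.39471754e+00, -1.26087158e-01]), 'joint_velocities': array([-0.00072185,  0.00198904,  0.00120674,  0.00129542, -0.00014811,
       -0.00047968]), 'joint_efforts': array([ 8.77878792e-04, -4.96896780e+01, -3.89393985e+01, -1.36811077e-04,
        1.10323465e-02,  6.10035030e-06]), 'tcp_pos': array([ 215.21549294, -586.11404869,  230.2049755 ]), 'tcp_rot': array([-0.57931547,  0.40530843, -0.40427806,  0.58023954]), 'wrist_force': array([0.75202153, 0.26389808, 0.93995855]), 'ft_torque': array([ 0.00277344, -0.01488674, -0.03105119]), 'opening': 0.9984670890980571}
18.700000000000003
side {'vfov': 51.796209839797974, 'cx': 255.13721343315072, 'cy': 197.18636664625222, 'dist': array([-0.11187909,  0.        ,  0.        ,  0.        ,  0.        ]), 'T': array([[ 1.35501998e-01,  9.32317383e-01, -3.35296147e-01,
         9.14146095e+02],
       [ 9.90769908e-01, -1.26218932e-01,  4.94345008e-02,
        -5.66438374e+01],
       [ 3.76792276e-03, -3.38899806e-01, -9.40814926
[... 453 characters left out ...]
1e+01],
       [ 2.32004346e-02, -9.29846925e-02, -9.95397201e-01,
         1.13027681e+03],
       [ 0.00000000e+00,  0.00000000e+00,  0.00000000e+00,
         1.00000000e+00]])}
wrist {'vfov': 59.030755297023845, 'cx': 255.0370908546325, 'cy': 188.1904060720995, 'dist': array([-0.04118917,  0.        ,  0.        ,  0.        ,  0.        ]), 'hand_eye': array([[ 9.99999072e-01, -1.09650277e-03, -8.08452244e-04,
        -2.29398159e+00],
       [ 4.09752298e-04, -3.23871176e-01,  9.46101101e-01,
        -1.41640539e+02],
       [-1.29923686e-03, -9.46100554e-01, -3.23870426e-01,
         8.40809703e+01],
       [ 0.00000000e+00,  0.00000000e+00,  0.00000000e+00,
         1.00000000e+00]])}
```

View pics/side0.png

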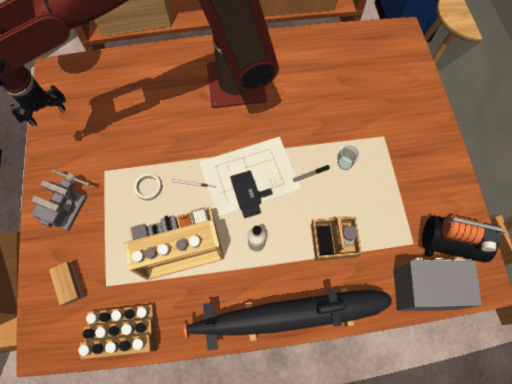

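View pics/top0.png

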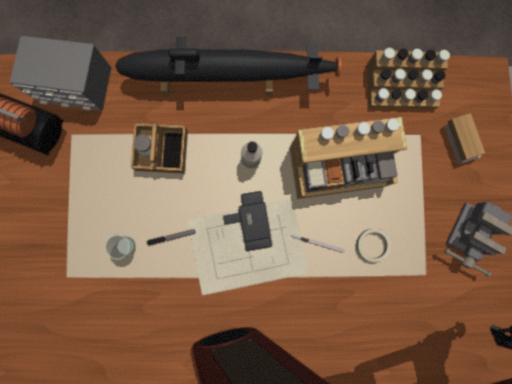

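View pics/wrist0.png

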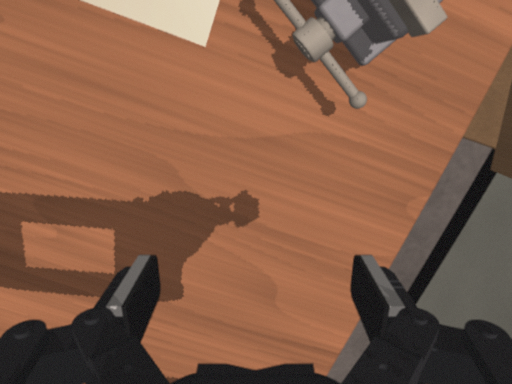

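```bash
cat > h.py <<'E'
import numpy as np, cv2
from cell import *
from scipy.spatial.transform import Rotation as R
def K(ci,H=384):
    f=H/2/np.tan(np.radians(ci["vfov"]/2)); return np.array([[f,0,ci["cx"]],[0,f,ci["cy"]],[0,0,1.]])
def wristT(st):
    T=np.eye(4);T[:3,:3]=R.from_quat(st["tcp_rot"]).as_matrix();T[:3,3]=st["tcp_pos"];return T@camera_info("wrist")["hand_eye"]
def ray(ci,T,uv):
    p=cv2.undistortPoints(np.float64(uv).reshape(-1,1,2),K(ci),ci["dist"]).reshape(-1,2)
    d=np.c_[p,np.ones(len(p))]@T[:3,:3].T; return T[:3,3],d
def plane(name,uv,z,T=None):
    ci=camera_info(name); T=ci["T"] if T is None else T
    o,d=ray(ci,T,uv); return o+d*((z-o[2])/d[:,2])[:,None]
def proj(name,P,T=None):
    ci=camera_info(name); T=ci["T"] if T is None else T
    Ti=np.linalg.inv(T); r=cv2.Rodrigues(Ti[:3,:3])[0]
    return cv2.projectPoints(np.float64(P).reshape(-1,3),r,Ti[:3,3],K(ci),ci["dist"])[0].reshape(-1,2)
def zoom(src,out,x0,y0,w,h,s):
    im=cv2.imread(src)[y0:y0+h,x0:x0+w]; im=cv2.resize(im,None,fx=s,fy=s,interpolation=cv2.INTER_CUBIC)
    for k in range((x0+9)//10*10,x0+w,10):
        cv2.line(im,((k-x0)*s,0),((k-x0)*s,6 if k%50 else 16),(0,0,255),1)
        if k%20==0: cv2.putText(im,str(k),((k-x0)*s-10,26),0,.38,(0,0,255),1)
    for k in range((y0+9)//10*10,y0+h,10):
        cv2.line(im,(0,(k-y0)*s),(6,(k-y0)*s),(0,0,255),1)
        if k%20==0: cv2.putText(im,str(k),(8,(k-y0)*s+4),0,.38,(0,0,255),1)
    cv2.imwrite(out,im)
E
python3 - <<'E'
from h import *
zoom("pics/side0.png","pics/s_rack.png",115,195,115,85,6)
zoom("pics/top0.png","pics/t_rack.png",285,110,130,95,6)
zoom("pics/top0.png","pics/t_tote.png",120,110,80,70,8)
zoom("pics/side0.png","pics/s_tote.png",300,205,70,60,8)
E
```

```text
(no output)
```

View pics/s_rack.png

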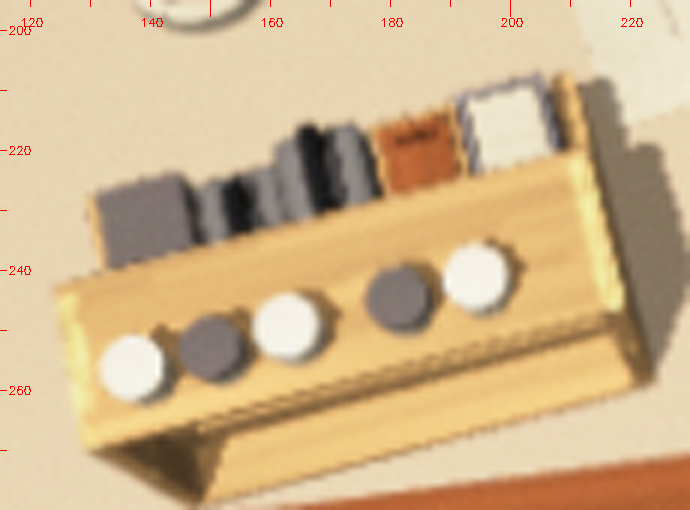

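View pics/t_rack.png

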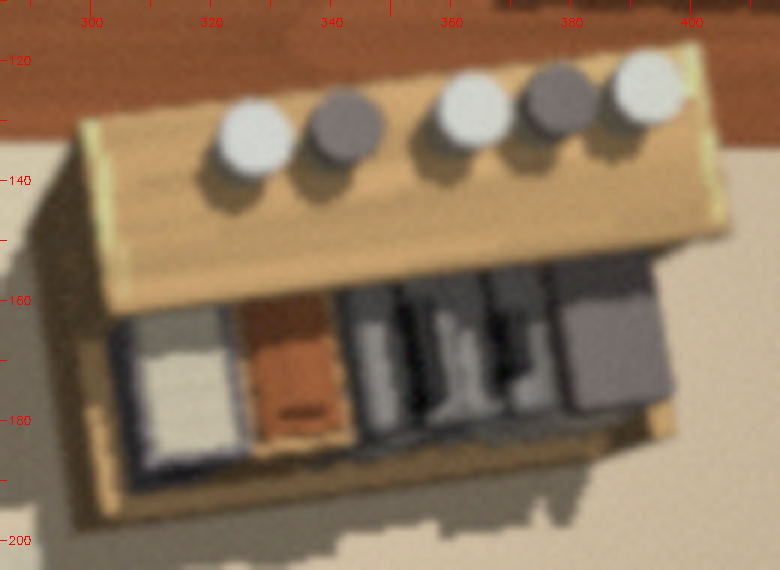

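View pics/t_tote.png

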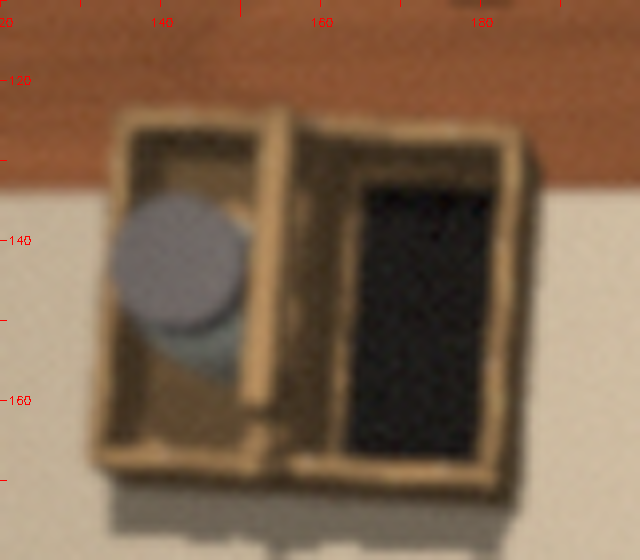

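View pics/s_tote.png

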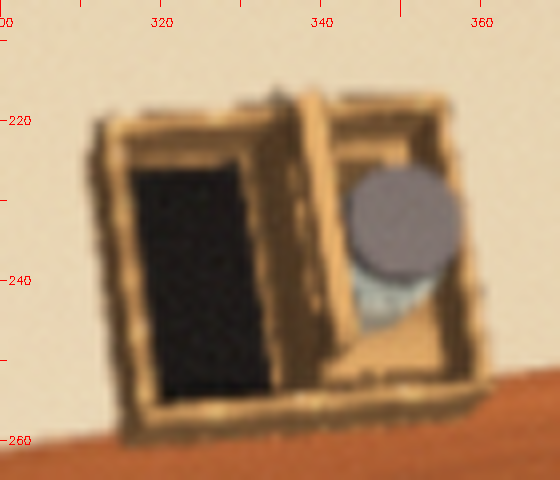

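```bash
python3 - <<'E'
from h import *
np.set_printoptions(precision=1,suppress=True)
def yaw(a,b): d=b-a; return np.degrees(np.arctan2(-d[0],d[1]))
# board top front corners, rack +y end then -y end
t=plane("top",[(303.7,162.3),(406.5,149)],192)
s=plane("side",[(212.5,220.5),(124,243)],192)
for p in (t,s):
    L,Rr=p; y=yaw(Rr,L); m=(L+Rr)/2; print(p, y, np.linalg.norm(L-Rr)); 
    c,sn=np.cos(np.radians(y)),np.sin(np.radians(y)); print("origin",m[:2]+4*np.array([c,sn]))
# handle
for z in (180,):
  print("handle top", plane("top",[(355.5,159),(355.3,180.5)],z), plane("side",[(166,216.5)],z))
# pad corners: top
for nm,q in (("top",[(165.3,133.5),(181.5,133.5),(179.3,167),(163.3,166.5)]),("side",[(316.3,226),(329.8,226),(334,253.5),(319.8,255)])):
  p=plane(nm,q,9);print(nm,p)
for nm,q in (("top",[(135,124),(184.8,126.5),(181.8,170),(132,167.5)]),("side",[(312.8,220.3),(355.7,217.5),(361,252),(318,257)])):
  p=plane(nm,q,56);print(nm,p, p.mean(0))
  print(yaw(p[1],p[0]) if nm=="top" else yaw(p[0],p[1]))
for nm,q in (("top",[(252,148)]),("side",[(258,229)])): print("bottle",plane(nm,q,175))
E
```

```text
[[ 585.3 -129.2  192. ]
 [ 618.5 -377.1  192. ]] 7.620022196596633 250.16626612950415
origin [ 605.9 -252.6]
[[ 590.7 -128.   192. ]
 [ 622.9 -377.3  192. ]] 7.336523882613178 251.43269453848214
origin [ 610.8 -252.1]
handle top [[ 595.8 -255.6  180. ]
 [ 544.1 -253.5  180. ]] [[ 557.9 -258.5  180. ]]
top [[699.8 229.5   9. ]
 [699.7 184.1   9. ]
 [604.8 188.7   9. ]
 [606.3 233.2   9. ]]
side [[598.6 192.    9. ]
 [604.7 235.9   9. ]
 [695.9 231.5   9. ]
 [694.2 185.5   9. ]]
top [[714.6 303.1  56. ]
 [707.1 168.4  56. ]
 [588.9 174.6  56. ]
 [596.  307.6  56. ]] [651.7 238.4  56. ]
-3.2029649380000174
side [[590.8 175.1  56. ]
 [600.5 312.3  56. ]
 [711.5 304.8  56. ]
 [707.9 169.7  56. ]] [652.7 240.5  56. ]
-4.032034793413649
bottle [[622.6  -9.  175. ]]
bottle [[627.3  -5.2 175. ]]
```

```bash
python3 - <<'E'
from h import *
np.set_printoptions(precision=3,suppress=True)
print(R.from_quat(observe()["tcp_rot"]).as_matrix(), observe()["time_s"])
E
```

```text
[[ 0.345 -0.     0.939]
 [-0.939  0.001  0.345]
 [-0.002 -1.     0.   ]] 0.15
```

Request:
apply_moves(plan=[[-18,-15,45,2,40],[-37,-30,90,4,40],[-56,-45,136,6,40],[-75,-60,181,8,40],[-95,-60,230,10,40],[-115,-60,280,12,40],[-134,-60,325,12.7,40],[-152,-60,370,12.7,40],[-170,-60,412,12.7,40],[-185,-60,453,12.7,40]])

```text
time_s: 1.15
tcp_pos: [577.9, -254.6, 290.6]
tcp_rot: [-0.531, 0.467, -0.466, 0.532]
wrist_force: [0.4, -0.2, 0.6]
opening: 0.469
```

```bash
python3 - <<'E'
from h import *
np.set_printoptions(precision=3,suppress=True)
s=observe();print(s["tcp_pos"],s["tcp_rot"],s["qpos"],s["joint_velocities"])
cv2.imwrite("pics/w1.png",grab_frame("wrist")[:,:,::-1])
E
```

```text
[ 577.943 -254.619  290.609] [-0.531  0.467 -0.466  0.532] [-0.54   0.206  1.433  0.001  1.504  0.9  ] [ 0.738  0.474 -0.542 -0.006  0.06   0.738]
```

View pics/w1.png

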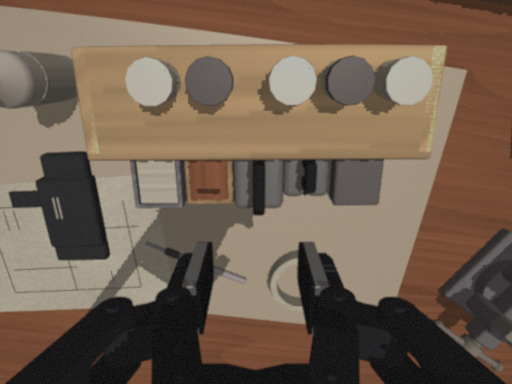

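```bash
python3 - <<'E'
from h import *
np.set_printoptions(precision=2,suppress=True)
grab_frame("wrist")
s=observe();print(s["time_s"],s["tcp_pos"],s["joint_velocities"])
cv2.imwrite("pics/w2.png",grab_frame("wrist")[:,:,::-1])
np.save("w2T.npy",wristT(s)); print(R.from_quat(s["tcp_rot"]).as_matrix())
zoom("pics/w2.png","pics/w2z.png",120,140,130*2,90,3)
E
```

```text
1.25 [ 580.2  -251.57  290.05] [-0.08 -0.02  0.04 -0.05  0.01 -0.06]
[[ 0.14  0.    0.99]
 [-0.99  0.    0.14]
 [-0.   -1.    0.  ]]
```

View pics/w2z.png

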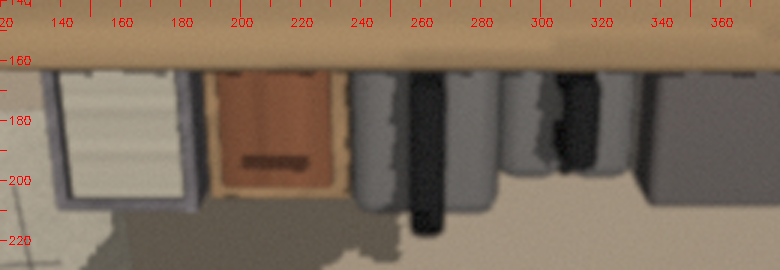

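View pics/w2.png

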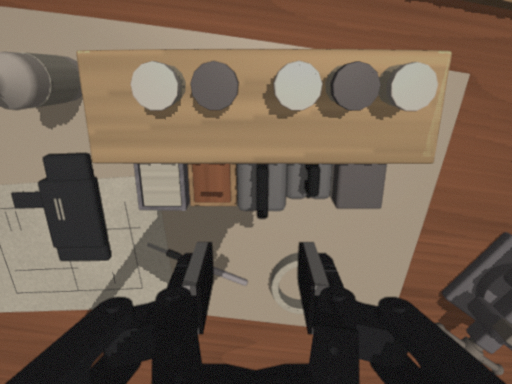

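```bash
python3 - <<'E'
from h import *
np.set_printoptions(precision=2,suppress=True)
T=np.load("w2T.npy")
im=cv2.imread("pics/w2.png"); g=im.sum(2)
for v in (180,190,200,210):
    r=np.where(g[v,240:285]<130)[0]+240; print(v,r.min(),r.max())
print("col",[int(x) for x in g[208:224,262]])
e=plane("wrist",[(91,163.5),(435,162.5)],192,T); print(e)
d=e[0]-e[1]; y=np.arctan2(-d[0],d[1]); print("len",np.linalg.norm(d),"yaw",np.degrees(y))
m=(e[0]+e[1])/2; c,s=np.cos(y),np.sin(y); o=m[:2]+4*np.array([c,s]); print("rack",o)
RR=np.array([[c,-s],[s,c]])
h=plane("wrist",[(262,218.5),(262,200),(262,180)],180,T); print(h); print("handle in rack",(h[:,:2]-o)@RR)
hb=plane("wrist",[(238,205),(284.5,205)],152-8,T); print("body sides rack",(hb[:,:2]-o)@RR)
hb=plane("wrist",[(262,211)],152-10,T); print("body front rack",(hb[:,:2]-o)@RR)
E
```

```text
180 257 267
190 256 267
200 257 267
210 257 267
col [85, 103, 69, 42, 75, 63, 49, 63, 66, 84, 198, 330, 418, 437, 431, 429]
[[ 583.97 -125.97  192.  ]
 [ 619.15 -376.85  192.  ]]
len 253.33154844484804 yaw 7.9841500951372915
rack [ 605.52 -250.86]
[[ 552.38 -258.03  180.  ]
 [ 568.24 -255.77  180.  ]
 [ 584.71 -253.42  180.  ]]
handle in rack [[-53.62   0.28]
 [-37.61   0.32]
 [-20.97   0.36]]
body sides rack [[-56.14  21.62]
 [-56.25 -20.8 ]]
body front rack [[-62.95  -0.32]]
```

Request:
apply_moves(plan=[[2.5,15,-6.4,0,30],[2.5,35,-6.4,0,30],[2.5,55,-6.4,0,30],[2.5,75,-6.4,0,30],[2.5,90,-6.4,0,30],[2.5,100,-6.4,0,30],[2.5,100,-6.4,0,30],[2.5,100,-6.4,0,30],[2.5,100,-6.4,0,30],[2.5,100,-6.4,0,30]])

```text
time_s: 2.3
tcp_pos: [572.9, -257.2, 191.2]
tcp_rot: [-0.532, 0.465, -0.465, 0.533]
wrist_force: [0.2, -0.2, 0.1]
opening: 0.352
```

```bash
python3 - <<'E'
from h import *
np.set_printoptions(precision=3,suppress=True)
s=observe();print(s["time_s"],s["tcp_pos"],s["joint_velocities"],R.from_quat(s["tcp_rot"]).as_matrix()[:,0])
cv2.imwrite("pics/w3.png",grab_frame("wrist")[:,:,::-1])
T=wristT(s)
c,sn=np.cos(np.radians(8)),np.sin(np.radians(8))
print(proj("wrist",[(574.2+a*c,-255+a*sn,180) for a in (-22,0)],T))
E
```

```text
2.3 [ 572.914 -257.235  191.227] [ 0.002  0.003  0.004 -0.001 -0.001  0.   ] [ 0.135 -0.991 -0.001]
[[256.224 280.874]
 [256.017 243.719]]
```

View pics/w3.png

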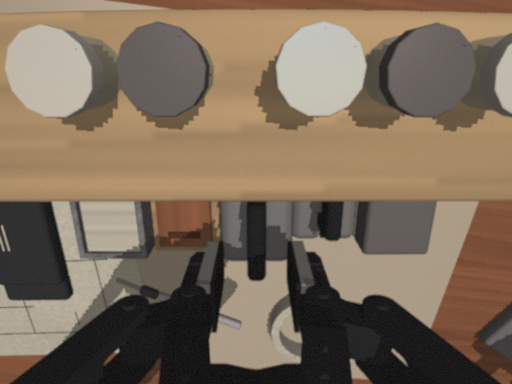

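Request:
apply_moves(plan=[[-1,8,1.5,0,30],[-1.5,16,1.5,0,30],[-1.5,24,1.5,0,30],[-1.5,32,1.5,0,30],[-1.5,32,1.5,0,30],[-1.5,32,1.5,0,20],[-1.5,32,1.5,0,10],[-1.5,32,1.5,0,0],[-1.5,32,1.5,0,0],[-1.5,32,1.5,0,0]])

```text
time_s: 3.35
tcp_pos: [574.2, -255.7, 159.5]
tcp_rot: [-0.532, 0.465, -0.465, 0.533]
wrist_force: [-0.1, -0.5, 0.7]
opening: 0.099
```

```bash
python3 - <<'E'
from h import *
np.set_printoptions(precision=3,suppress=True)
s=observe();print(s["time_s"],s["tcp_pos"],s["wrist_force"],s["ft_torque"],s["opening"],R.from_quat(s["tcp_rot"]).as_matrix()[:,0])
cv2.imwrite("pics/w4.png",grab_frame("wrist")[:,:,::-1])
E
```

```text
3.35 [ 574.181 -255.706  159.492] [-0.12  -0.542  0.664] [-0.213  0.148  0.043] 0.09946935013593365 [ 0.135 -0.991 -0.001]
```

View pics/w4.png

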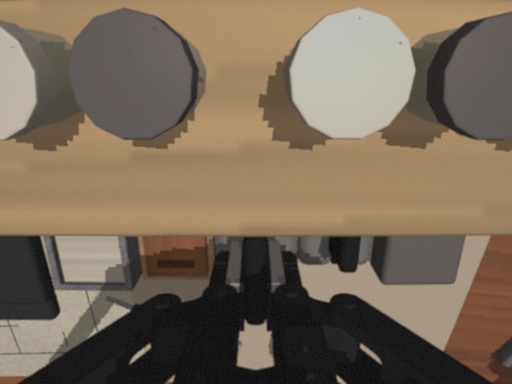

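Request:
apply_moves(plan=[[0,-0.5,-4,0,0],[0,-1,-8,0,0],[0,-1.5,-12,0,0],[0,-2,-16,0,0],[0,-2.5,-20,0,0],[0,-2.5,-24,0,0],[0,-2.5,-28,0,0],[0,-2.5,-32,0,0],[0,-2.5,-36,0,0],[0,-2.5,-36,0,0]])

```text
time_s: 4.4
tcp_pos: [538.6, -260.8, 162.8]
tcp_rot: [-0.532, 0.465, -0.466, 0.533]
wrist_force: [4.9, 0.9, 1.6]
opening: 0.097
```

```bash
python3 - <<'E'
from h import *
np.set_printoptions(precision=3,suppress=True)
s=observe();print(s["time_s"],s["tcp_pos"],s["wrist_force"],s["ft_torque"],s["opening"],R.from_quat(s["tcp_rot"]).as_matrix()[:,0])
cv2.imwrite("pics/w5.png",grab_frame("wrist")[:,:,::-1])
cv2.imwrite("pics/t5.png",grab_frame("top")[:,:,::-1])
zoom("pics/t5.png","pics/t5z.png",285,110,130,95,6)
E
```

```text
4.4 [ 538.588 -260.805  162.802] [4.931 0.893 1.608] [ 0.133 -1.228 -0.004] 0.09712121031737532 [ 0.134 -0.991 -0.   ]
```

View pics/w5.png

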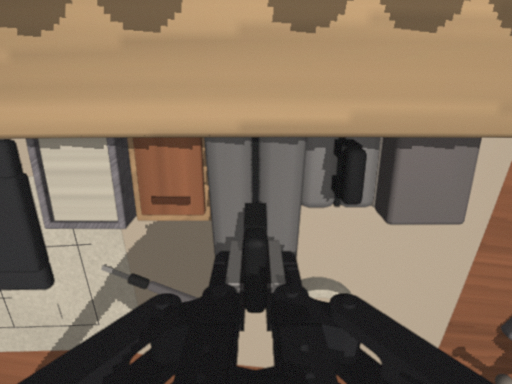

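View pics/t5z.png

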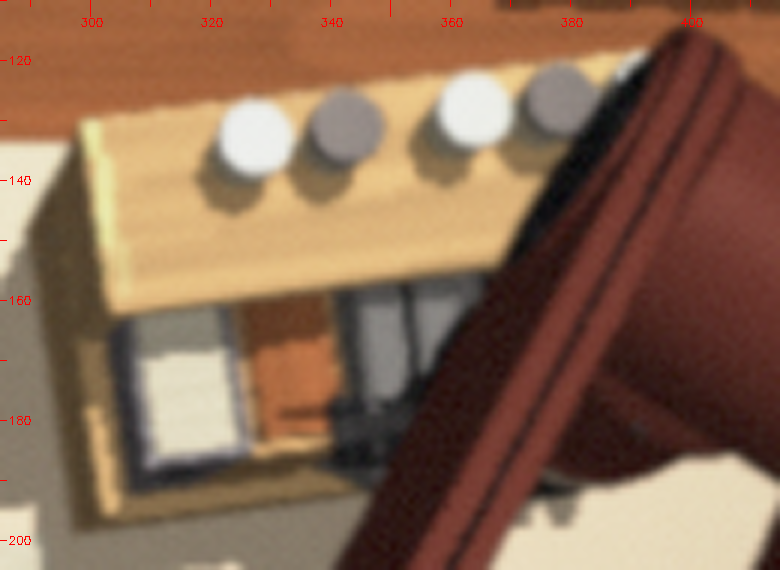

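Request:
apply_moves(plan=[[0,0,-4,0,0],[0,0.5,-8,0,0],[0,1,-12,0,0],[0,1.5,-16,0,0],[0,1.5,-19,0,0],[0,1.5,-21,0,0],[0,1.5,-21,0,0],[0,1.5,-21,0,0],[0,-2,-22.5,0,0],[0,-5,-24,0,0]])

```text
time_s: 5.5
tcp_pos: [514.7, -263.6, 166.7]
tcp_rot: [-0.532, 0.465, -0.465, 0.533]
wrist_force: [6.0, 0.0, -4.1]
opening: 0.099
```

```bash
python3 - <<'E'
from h import *
np.set_printoptions(precision=3,suppress=True)
s=observe();print(s["time_s"],s["tcp_pos"],s["wrist_force"],s["ft_torque"],s["opening"],R.from_quat(s["tcp_rot"]).as_matrix()[:,0])
cv2.imwrite("pics/w6.png",grab_frame("wrist")[:,:,::-1])
np.save("w6T.npy",wristT(s))
E
```

```text
5.5 [ 514.669 -263.611  166.703] [ 5.991  0.023 -4.077] [ 0.062 -1.577 -0.036] 0.09874339686731831 [ 0.134 -0.991 -0.001]
```

View pics/w6.png

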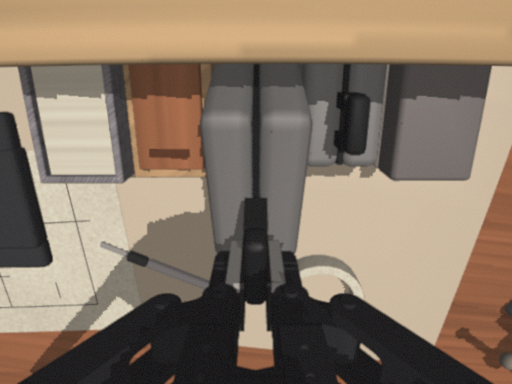

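```bash
cat >> h.py <<'E'
RO=np.array([605.5,-250.9]); RY=np.radians(8.0)
def r2w(P):
    P=np.atleast_2d(P); c,s=np.cos(RY),np.sin(RY)
    return np.c_[RO[0]+c*P[:,0]-s*P[:,1],RO[1]+s*P[:,0]+c*P[:,1],P[:,2]]
E
python3 - <<'E'
from h import *
T=np.load("w6T.npy")
for th in (14,17,20,23,26,29):
    t=np.radians(th);c,s=np.cos(t),np.sin(t);f=lambda a,b:(-91.7+(a-28)*c-(b-162)*s, 181.7+(a-28)*s+(b-162)*c)
    x,z=f(90,130);x2,z2=f(84,140);xb,zb=f(90,0);xf,zf=f(0,0)
    print(th,"corner",round(x),round(z),"rearbot",round(xb),round(zb),"frontbot",round(xf),round(zf),proj("wrist",r2w([(x,0,z),(x2,0,z2)]),T)[:,1].round())
E
```

```text
14 corner -24 166 rearbot 8 40 frontbot -80 18 [112. 136.]
17 corner -23 169 rearbot 15 45 frontbot -71 19 [111. 136.]
20 corner -22 173 rearbot 22 51 frontbot -63 20 [111. 137.]
23 corner -22 176 rearbot 29 57 frontbot -54 22 [111. 139.]
26 corner -22 180 rearbot 35 63 frontbot -46 24 [111. 141.]
29 corner -22 184 rearbot 41 70 frontbot -38 26 [113. 143.]
```

Request:
apply_moves(plan=[[0,-4,-2,0,0],[0,-9,-4,0,0],[0,-15,-7,0,0],[0,-21,-9.5,0,0],[0,-27,-12,0,0],[0,-33,-15,0,0],[0,-39,-17.5,0,0],[0,-45,-20,0,0],[0,-50,-22.5,0,0],[0,-50,-22.5,0,0]])

```text
time_s: 6.55
tcp_pos: [492.1, -267.1, 218.0]
tcp_rot: [-0.532, 0.465, -0.466, 0.533]
wrist_force: [1.1, 0.2, -2.7]
opening: 0.102
```

```bash
python3 - <<'E'
from h import *
np.set_printoptions(precision=3,suppress=True)
s=observe();print(s["time_s"],s["tcp_pos"],s["wrist_force"],s["ft_torque"],s["opening"],R.from_quat(s["tcp_rot"]).as_matrix()[:,0])
cv2.imwrite("pics/w7.png",grab_frame("wrist")[:,:,::-1])
cv2.imwrite("pics/s7.png",grab_frame("side")[:,:,::-1])
zoom("pics/s7.png","pics/s7z.png",115,155,115,110,5)
E
```

```text
6.55 [ 492.067 -267.133  218.044] [ 1.133  0.205 -2.676] [-0.012  0.161  0.052] 0.10210480214364609 [ 0.134 -0.991 -0.   ]
```

View pics/w7.png

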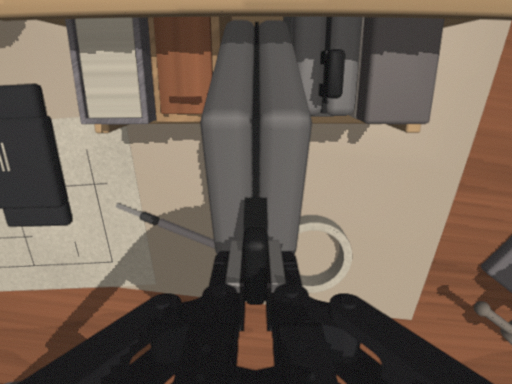

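View pics/s7z.png

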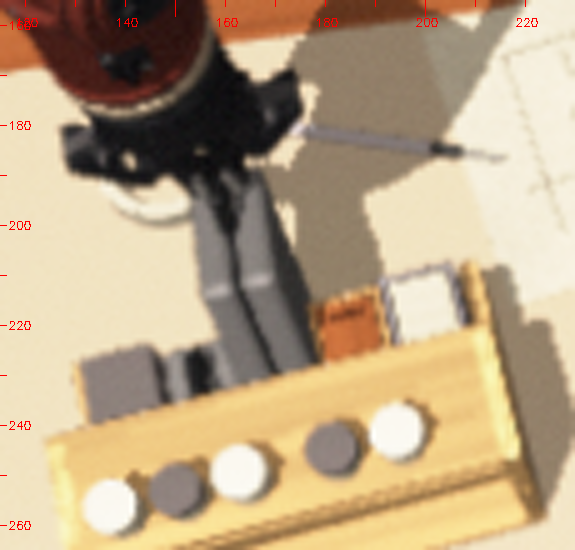

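Request:
apply_moves(plan=[[0,-7,-3,0,0],[0,-14,-6,0,0],[0,-21,-9,0,0],[0,-28,-12,0,0],[0,-35,-16,0,0],[0,-42,-22,0,0],[0,-48,-29,0,0],[0,-54,-37,0,0],[0,-60,-45,0,0],[0,-60,-45,0,0]])

```text
time_s: 7.65
tcp_pos: [446.9, -273.5, 278.5]
tcp_rot: [-0.532, 0.465, -0.466, 0.533]
wrist_force: [-0.4, 0.2, -3.6]
opening: 0.099
```

```bash
python3 - <<'E'
from h import *
np.set_printoptions(precision=3,suppress=True)
s=observe();print(s["time_s"],s["tcp_pos"],s["wrist_force"],s["ft_torque"],s["opening"],R.from_quat(s["tcp_rot"]).as_matrix()[:,0])
cv2.imwrite("pics/w8.png",grab_frame("wrist")[:,:,::-1]); np.save("w8T.npy",wristT(s))
cv2.imwrite("pics/s8.png",grab_frame("side")[:,:,::-1])
zoom("pics/s8.png","pics/s8z.png",115,155,115,110,5)
E
```

```text
7.65 [ 446.875 -273.507  278.47 ] [-0.359  0.239 -3.605] [-0.013  0.154 -0.018] 0.09947347619417264 [ 0.133 -0.991  0.001]
```

View pics/w8.png

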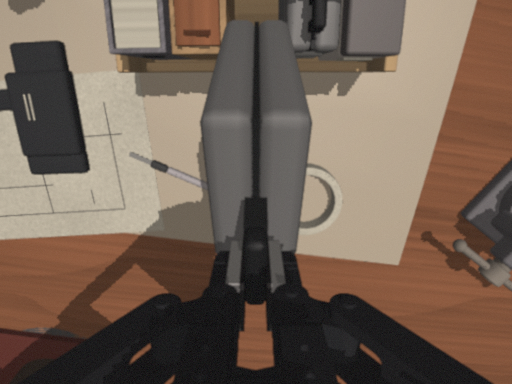

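View pics/s8z.png

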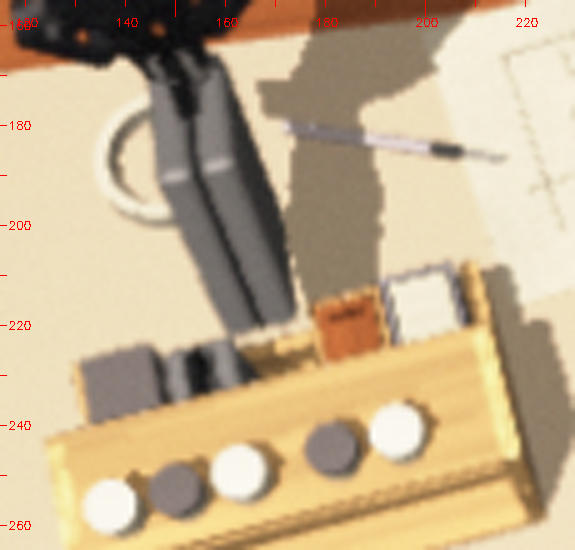

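```bash
cat >> h.py <<'E'
def tilt(T,tcp,zax,off=15,ths=range(0,40,3)):
    # case points in plane of grip; zax = horizontal unit of case +x (rear)
    for th in ths:
        t=np.radians(th);c,s=np.cos(t),np.sin(t)
        P=[]
        for a,b in ((90,130),(90,0),(0,0)):
            dx=(a-28)*c-(b-162)*s; dz=(a-28)*s+(b-162)*c
            P.append((tcp[0]+zax[0]*dx,tcp[1]+zax[1]*dx,tcp[2]+off+dz))
        print(th,proj("wrist",P,T)[:,1].round(),"zrear,zfront",round(P[1][2],1),round(P[2][2],1))
E
python3 - <<'E'
from h import *
tilt(np.load("w8T.npy"),(446.9,-273.5,278.5),(np.cos(RY),np.sin(RY)))
E
```

```text
0 [121. 100. 202.] zrear,zfront 131.5 131.5
3 [119.  90. 192.] zrear,zfront 135.0 130.3
6 [117.  80. 183.] zrear,zfront 138.9 129.5
9 [115.  69. 174.] zrear,zfront 143.2 129.1
12 [113.  58. 165.] zrear,zfront 147.9 129.2
15 [112.  47. 155.] zrear,zfront 153.1 129.8
18 [111.  36. 146.] zrear,zfront 158.6 130.8
21 [111.  24. 136.] zrear,zfront 164.5 132.2
24 [111.  12. 127.] zrear,zfront 170.7 134.1
27 [112.  -0. 117.] zrear,zfront 177.3 136.4
30 [113. -13. 108.] zrear,zfront 184.2 139.2
33 [115. -26.  98.] zrear,zfront 191.4 142.4
36 [118. -40.  88.] zrear,zfront 198.9 146.0
39 [121. -54.  78.] zrear,zfront 206.6 150.0
```

Request:
apply_moves(plan=[[0,-15,0,0,0],[-8,-32,-2,0,0],[-25,-46,-2,0,0],[-50,-56,0,0,0],[-80,-60,3,0,0],[-114,-60,7,0,0],[-150,-60,12,0,0],[-188,-60,17,2,0],[-226,-60,22,4,0],[-262,-60,27,6,0]])

```text
time_s: 8.75
tcp_pos: [439.0, -8.1, 338.7]
tcp_rot: [-0.506, 0.492, -0.493, 0.508]
wrist_force: [1.2, -1.1, -3.4]
opening: 0.106
```

Request:
apply_moves(plan=[[-30,0,5,1,0],[-62,0,15,2,0],[-95,0,30,3,0],[-125,0,48,4,0],[-153,0,68,5,0],[-178,0,88,5.3,0],[-198,0,106,5.3,0],[-209,0,119,5.3,0],[-213,0,127,5.3,0],[-213,0,127,5.3,0]])

```text
time_s: 9.75
tcp_pos: [560.4, 208.8, 339.1]
tcp_rot: [0.483, -0.515, 0.516, -0.485]
wrist_force: [-0.0, 0.5, -3.7]
opening: 0.099
```

```bash
python3 - <<'E'
from h import *
np.set_printoptions(precision=3,suppress=True)
grab_frame("side")
s=observe();print(s["time_s"],s["tcp_pos"],s["wrist_force"],s["opening"],R.from_quat(s["tcp_rot"]).as_matrix()[:,0],s["joint_velocities"])
cv2.imwrite("pics/w9.png",grab_frame("wrist")[:,:,::-1]); np.save("w9T.npy",wristT(s))
zx=R.from_quat(s["tcp_rot"]).as_matrix()[:2,2]
tilt(wristT(s),s["tcp_pos"],zx,ths=range(12,31,3))
E
```

```text
9.8 [559.911 208.237 339.212] [-0.568 -0.013 -4.677] 0.10240901287227167 [-0.064 -0.998 -0.001] [-0.01  -0.025  0.023 -0.001  0.001 -0.   ]
12 [112.  57. 164.] zrear,zfront 208.6 189.9
15 [111.  46. 155.] zrear,zfront 213.8 190.5
18 [110.  35. 145.] zrear,zfront 219.3 191.5
21 [110.  23. 136.] zrear,zfront 225.2 192.9
24 [110.  11. 126.] zrear,zfront 231.4 194.8
27 [110.  -1. 117.] zrear,zfront 238.0 197.2
30 [112. -14. 107.] zrear,zfront 244.9 199.9
```

View pics/w9.png

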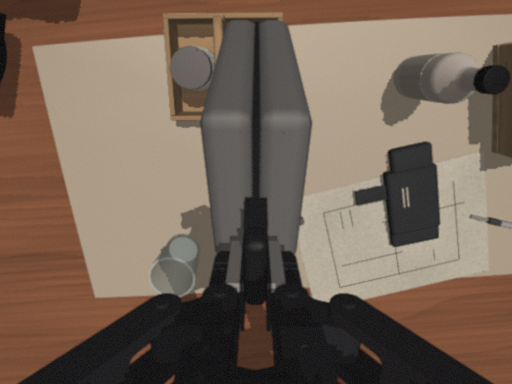

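```bash
python3 - <<'E'
from h import *
np.set_printoptions(precision=1,suppress=True)
T=np.load("w9T.npy")
q=[(164.5,14.5),(171,121.5),(283,13)]
p=plane("wrist",q,56,T); print(p)
d=p[0]-p[1]; print("yaw from side edge",np.degrees(np.arctan2(d[1],d[0])),np.linalg.norm(d[:2]))
d=p[0]-p[2]; print("yaw from rear edge",np.degrees(np.arctan2(-d[0],d[1])),np.linalg.norm(d[:2]))
for oy in ((652,239.5,-3.6),):
  c,s=np.cos(np.radians(oy[2])),np.sin(np.radians(oy[2]))
  print([ (oy[0]+c*a-s*b,oy[1]+s*a+c*b) for a,b in ((61,69),(-61,69),(61,-69))])
zoom("pics/w9.png","pics/w9z.png",150,0,150,135,5)
E
```

```text
[[714.1 304.5  56. ]
 [592.8 313.9  56. ]
 [706.3 169.6  56. ]]
yaw from side edge -4.402869585355903 121.64660674406579
yaw from rear edge -3.3161147175616823 135.1318442787347
[(np.float64(717.2121762816472), np.float64(304.53362257026265)), (np.float64(595.452915413398), np.float64(312.19406595283886)), (np.float64(708.547084586602), np.float64(166.80593404716114))]
```

View pics/w9z.png

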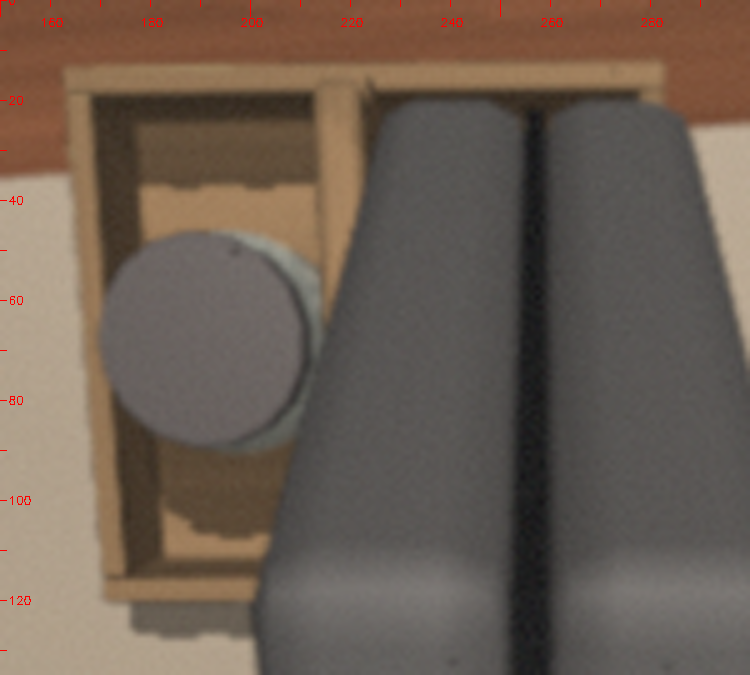

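Request:
apply_moves(plan=[[-2,0,10,0,0],[-4.7,5,21,0,0],[-4.7,20,21,0,0],[-4.7,40,21,0,0],[-4.7,60,21,0,0],[-4.7,80,21,0,0],[-4.7,98,21,0,0],[-4.7,112,21,0,0],[-4.7,120,21,0,0],[-4.7,120,21,0,0]])

```text
time_s: 10.85
tcp_pos: [580.3, 211.1, 217.4]
tcp_rot: [-0.484, 0.516, -0.516, 0.483]
wrist_force: [0.5, 0.2, -3.1]
opening: 0.102
```

```bash
cat > look.py <<'E'
from h import *
import sys
np.set_printoptions(precision=3,suppress=True)
n=sys.argv[1]
s=observe();print(s["time_s"],s["tcp_pos"],s["wrist_force"],s["ft_torque"],s["opening"],R.from_quat(s["tcp_rot"]).as_matrix()[:,0])
p=s["tcp_pos"]; c,sn=np.cos(np.radians(-3.7)),np.sin(np.radians(-3.7)); d=p[:2]-np.array([648.9,207.1])
print("tcp in bay frame",d[0]*c+d[1]*sn,-d[0]*sn+d[1]*c)
cv2.imwrite(f"pics/w{n}.png",grab_frame("wrist")[:,:,::-1]); 
cv2.imwrite(f"pics/s{n}.png",grab_frame("side")[:,:,::-1]); zoom(f"pics/s{n}.png",f"pics/s{n}z.png",290,165,90,100,6)
cv2.imwrite(f"pics/t{n}.png",grab_frame("top")[:,:,::-1]); zoom(f"pics/t{n}.png",f"pics/t{n}z.png",120,110,90,100,6)
a=cv2.imread(f"pics/s{n}z.png");b=cv2.imread(f"pics/t{n}z.png"); cv2.imwrite(f"pics/m{n}.png",cv2.resize(np.hstack([a,b]),(800,444)))
zx=R.from_quat(s["tcp_rot"]).as_matrix()[:2,2]
tilt(wristT(s),p,zx,ths=range(0,28,3))
E
python3 look.py 10
```

```text
10.85 [580.267 211.055 217.443] [ 0.468  0.22  -3.12 ] [-0.013  0.225 -0.069] 0.10248509737444672 [-0.065 -0.998  0.   ]
tcp in bay frame -68.74511019905893 -0.48196104486135516
0 [120.  99. 201.] zrear,zfront 70.4 70.4
3 [118.  89. 191.] zrear,zfront 73.9 69.2
6 [116.  78. 182.] zrear,zfront 77.8 68.4
9 [114.  68. 173.] zrear,zfront 82.1 68.1
12 [112.  57. 164.] zrear,zfront 86.9 68.2
15 [111.  46. 154.] zrear,zfront 92.0 68.7
18 [110.  34. 145.] zrear,zfront 97.5 69.7
21 [110.  23. 135.] zrear,zfront 103.4 71.2
24 [110.  11. 126.] zrear,zfront 109.7 73.1
27 [111.  -2. 116.] zrear,zfront 116.2 75.4
```

View pics/m10.png

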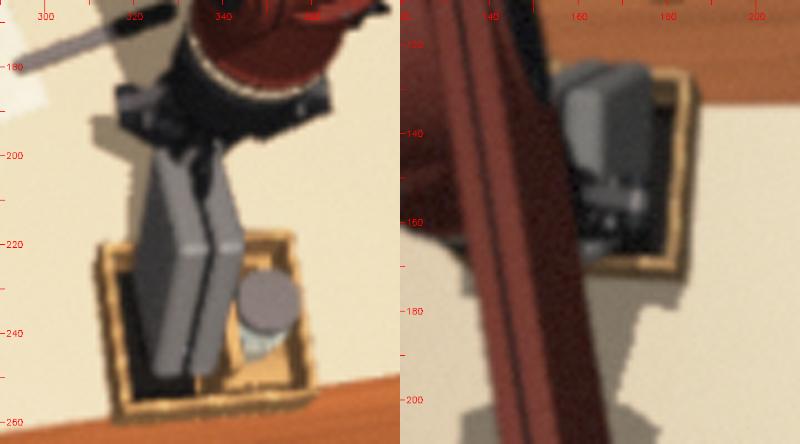

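View pics/w10.png

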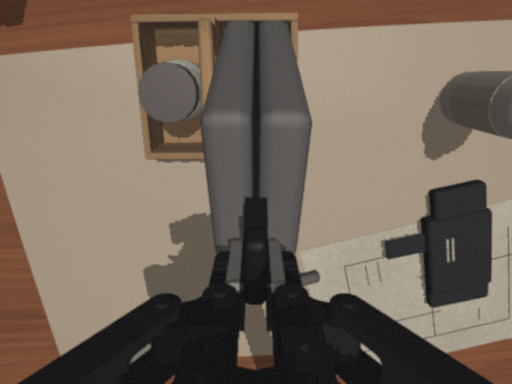

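Request:
apply_moves(plan=[[-0.5,5,3,0,0],[-0.5,12,3,0,0],[-0.5,20,3,0,0],[-0.5,28,3,0,0],[-0.5,36,3,0,0],[-0.5,43,3,0,0],[-0.5,49,3,0,0],[-0.5,53,3,0,0],[-0.5,55,3,0,0],[-0.5,55,3,0,0]])

```text
time_s: 12.0
tcp_pos: [584.0, 212.5, 167.7]
tcp_rot: [0.483, -0.516, 0.516, -0.485]
wrist_force: [-11.6, 0.6, 11.1]
opening: 0.102
```

```bash
python3 look.py 11
```

```text
12.0 [584.018 212.538 167.654] [-11.61    0.568  11.051] [-0.11   1.679 -0.032] 0.10184481346265352 [-0.064 -0.998 -0.002]
tcp in bay frame -65.09748027676729 1.2399395785870482
0 [120. 100. 201.] zrear,zfront 20.7 20.7
3 [118.  89. 192.] zrear,zfront 24.1 19.4
6 [116.  79. 183.] zrear,zfront 28.0 18.6
9 [114.  68. 173.] zrear,zfront 32.3 18.3
12 [112.  57. 164.] zrear,zfront 37.1 18.4
15 [111.  46. 155.] zrear,zfront 42.2 18.9
18 [110.  35. 145.] zrear,zfront 47.7 19.9
21 [110.  23. 136.] zrear,zfront 53.6 21.4
24 [110.  11. 126.] zrear,zfront 59.9 23.3
27 [110.  -1. 117.] zrear,zfront 66.5 25.6
```

View pics/m11.png

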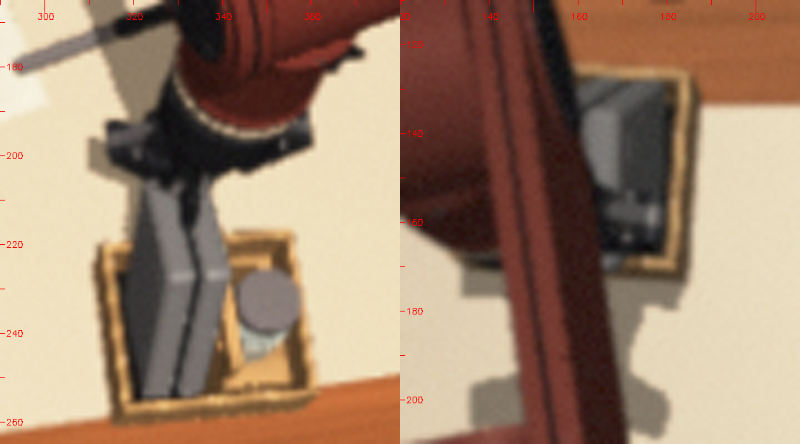

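View pics/w11.png

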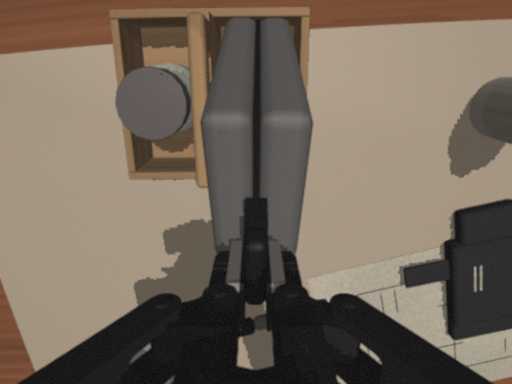

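Request:
apply_moves(plan=[[0.5,-3,0,0,0],[1,-3,-2,0,0],[1.3,-3,-3.5,0,0],[1.3,-2,-3.5,0,0],[1.3,0,-3.5,0,0],[1.3,2,-3.5,0,0],[1.3,4,-3.5,0,0],[1.3,6,-3.5,0,0],[1.3,7,-3.5,0,0],[1.3,7,-3.5,0,0]])

```text
time_s: 13.15
tcp_pos: [580.4, 211.5, 160.5]
tcp_rot: [0.483, -0.516, 0.516, -0.485]
wrist_force: [-0.4, -0.5, -3.9]
opening: 0.101
```

```bash
python3 look.py 12
```

```text
13.15 [580.413 211.452 160.465] [-0.387 -0.488 -3.884] [ 0.006  0.159 -0.037] 0.10054551822808463 [-0.064 -0.998 -0.002]
tcp in bay frame -68.62545726631105 -0.07655435034931024
0 [120. 100. 201.] zrear,zfront 13.5 13.5
3 [118.  89. 192.] zrear,zfront 16.9 12.2
6 [116.  79. 183.] zrear,zfront 20.8 11.4
9 [114.  68. 173.] zrear,zfront 25.2 11.1
12 [112.  57. 164.] zrear,zfront 29.9 11.2
15 [111.  46. 155.] zrear,zfront 35.0 11.7
18 [110.  35. 145.] zrear,zfront 40.6 12.7
21 [110.  23. 136.] zrear,zfront 46.4 14.2
24 [110.  11. 126.] zrear,zfront 52.7 16.1
27 [110.  -1. 117.] zrear,zfront 59.3 18.4
```

View pics/m12.png

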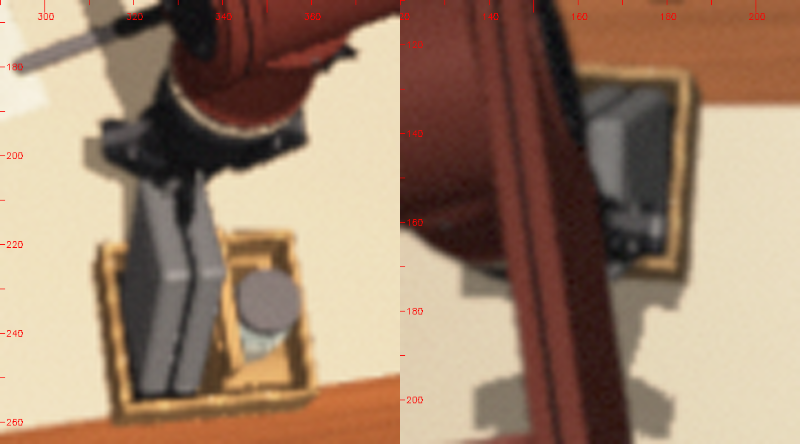

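View pics/w12.png

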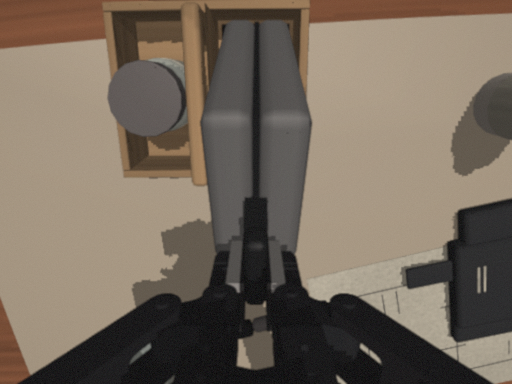

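Request:
apply_moves(plan=[[0,0,3,0,0],[0,0,6,0,0],[0,0,9,0,0],[0,0,12,0,0],[0,0,15,0,0],[0,0,18,0,0],[0,0,21,0,0],[0,0,24,0,0],[0,0,27,0,0],[0,0,30,0,0]])

```text
time_s: 14.3
tcp_pos: [610.7, 209.6, 160.9]
tcp_rot: [0.483, -0.516, 0.516, -0.485]
wrist_force: [-4.6, -0.3, -1.0]
opening: 0.099
```

```bash
python3 look.py 13
```

```text
14.3 [610.74  209.559 160.943] [-4.58  -0.265 -1.035] [0.101 1.336 0.037] 0.09943708625614991 [-0.064 -0.998 -0.002]
tcp in bay frame -38.23906561817369 -0.00838118081815642
0 [120. 100. 201.] zrear,zfront 13.9 13.9
3 [118.  89. 192.] zrear,zfront 17.4 12.7
6 [116.  79. 183.] zrear,zfront 21.3 11.9
9 [114.  68. 173.] zrear,zfront 25.6 11.6
12 [112.  57. 164.] zrear,zfront 30.4 11.7
15 [111.  46. 155.] zrear,zfront 35.5 12.2
18 [110.  35. 145.] zrear,zfront 41.0 13.2
21 [110.  23. 136.] zrear,zfront 46.9 14.7
24 [110.  11. 126.] zrear,zfront 53.2 16.6
27 [110.  -1. 117.] zrear,zfront 59.7 18.9
```

View pics/w13.png

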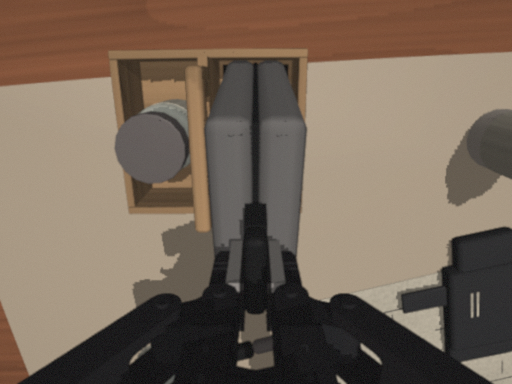

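Request:
apply_moves(plan=[[0,0,3,0,0],[0,0,6,0,0],[0,0,9,0,0],[0,0,12,0,0],[0,0,15,0,0],[0,0,18,0,0],[0,0,20,0,0],[0,0,22,0,0],[0,0,24,0,0],[0,0,25,0,0]])

```text
time_s: 15.45
tcp_pos: [636.1, 207.8, 160.9]
tcp_rot: [0.482, -0.515, 0.516, -0.485]
wrist_force: [-3.0, -0.1, -1.6]
opening: 0.098
```

```bash
python3 look.py 14
```

```text
15.45 [636.068 207.826 160.888] [-2.974 -0.064 -1.579] [0.016 1.053 0.077] 0.09800992163790156 [-0.064 -0.998 -0.002]
tcp in bay frame -12.85179746180037 -0.10367131863100287
0 [120. 100. 201.] zrear,zfront 13.9 13.9
3 [118.  90. 192.] zrear,zfront 17.4 12.6
6 [116.  79. 183.] zrear,zfront 21.3 11.8
9 [114.  68. 174.] zrear,zfront 25.6 11.5
12 [112.  58. 164.] zrear,zfront 30.3 11.6
15 [111.  46. 155.] zrear,zfront 35.5 12.2
18 [110.  35. 146.] zrear,zfront 41.0 13.2
21 [110.  23. 136.] zrear,zfront 46.9 14.6
24 [110.  11. 127.] zrear,zfront 53.1 16.5
27 [110.  -1. 117.] zrear,zfront 59.7 18.8
```

View pics/w14.png

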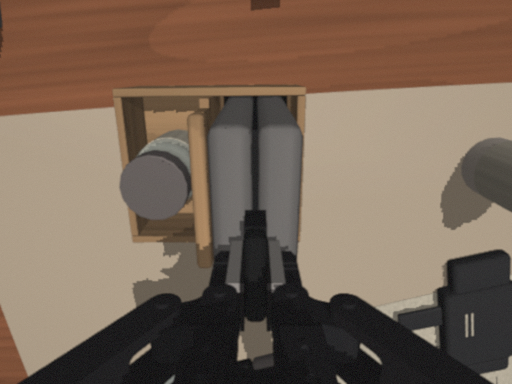

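View pics/m14.png

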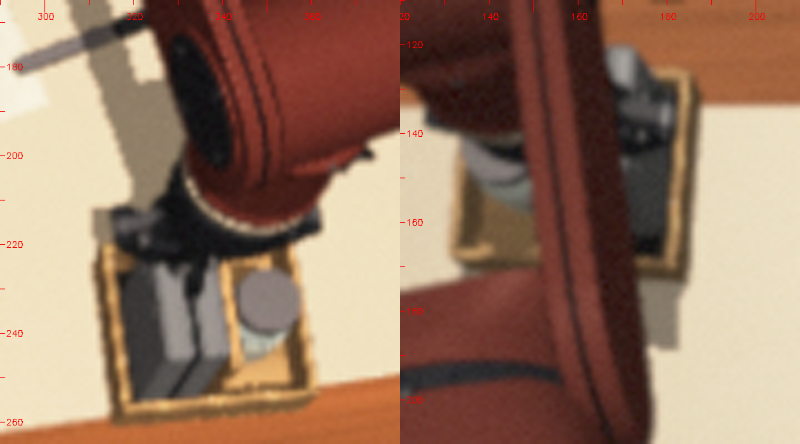

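```bash
python3 - <<'E'
from h import *
zoom("pics/w14.png","pics/w14z.png",100,70,220,180,3)
s=observe();T=wristT(s)
c,sn=np.cos(np.radians(-3.7)),np.sin(np.radians(-3.7))
def bx(u,v,z):
    d=plane("wrist",[(u,v)],z,T)[0][:2]-np.array([648.9,207.1]); return round(d[0]*c+d[1]*sn,1),round(-d[0]*sn+d[1]*c,1)
print("rearbot",[bx(255,97,z) for z in (10,15,20)],"topcorner",[bx(255,v,z) for v in (124,129) for z in (138,143,148)],"handle front",[bx(255,318,z) for z in (178,182)])
print("rear wall rim outer,inner",bx(255,88,56),bx(255,96,56),"front rim",bx(165,241,56))
print("right wall outer",bx(304,150,56))
print("rim corners",bx(115,90,56),bx(304,89,56),bx(134,242,56))
E
```

```text
rearbot [(np.float64(51.1), np.float64(2.7)), (np.float64(51.4), np.float64(2.7)), (np.float64(51.8), np.float64(2.6))] topcorner [(np.float64(46.6), np.float64(2.4)), (np.float64(47.3), np.float64(2.3)), (np.float64(48.0), np.float64(2.3)), (np.float64(44.2), np.float64(2.4)), (np.float64(44.9), np.float64(2.3)), (np.float64(45.7), np.float64(2.3))] handle front [(np.float64(-34.2), np.float64(2.3)), (np.float64(-30.8), np.float64(2.3))]
rear wall rim outer,inner (np.float64(60.2), np.float64(2.5)) (np.float64(54.7), np.float64(2.6)) front rim (np.float64(-59.4), np.float64(76.0))
right wall outer (np.float64(15.9), np.float64(-33.7))
rim corners (np.float64(59.4), np.float64(101.5)) (np.float64(59.5), np.float64(-31.8)) (np.float64(-60.4), np.float64(101.7))
```

View pics/w14z.png

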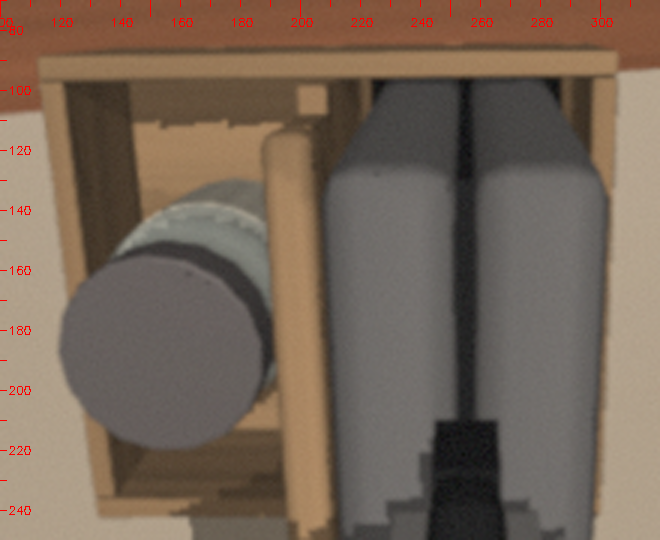

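Request:
apply_moves(plan=[[0,0,3,0,0],[0,0,6,0,0],[0,0,8,0,0],[0,0,9,0,0],[0,0,9,0,0],[0,-2,8,0,0],[0,-2,5,0,0],[0,-2,2,0,0],[0,-2,-1,0,0],[0,-2,-1,0,0]])

```text
time_s: 16.6
tcp_pos: [635.0, 208.0, 163.2]
tcp_rot: [0.482, -0.515, 0.516, -0.485]
wrist_force: [-0.2, 0.2, -2.9]
opening: 0.102
```

```bash
python3 look.py 15; python3 -c "
from h import *
zoom('pics/w15.png','pics/w15z.png',100,70,220,180,3)"
```

```text
16.6 [635.041 207.965 163.193] [-0.188  0.188 -2.881] [0.014 0.067 0.016] 0.10196709144100788 [-0.064 -0.998 -0.002]
tcp in bay frame -13.885725639232007 -0.030853705724793512
0 [120. 100. 202.] zrear,zfront 16.2 16.2
3 [118.  90. 192.] zrear,zfront 19.7 14.9
6 [116.  79. 183.] zrear,zfront 23.6 14.2
9 [114.  69. 174.] zrear,zfront 27.9 13.8
12 [112.  58. 164.] zrear,zfront 32.6 13.9
15 [111.  47. 155.] zrear,zfront 37.8 14.5
18 [110.  35. 146.] zrear,zfront 43.3 15.5
21 [110.  24. 136.] zrear,zfront 49.2 16.9
24 [110.  12. 127.] zrear,zfront 55.4 18.8
27 [110.  -1. 117.] zrear,zfront 62.0 21.1
```

View pics/w15z.png

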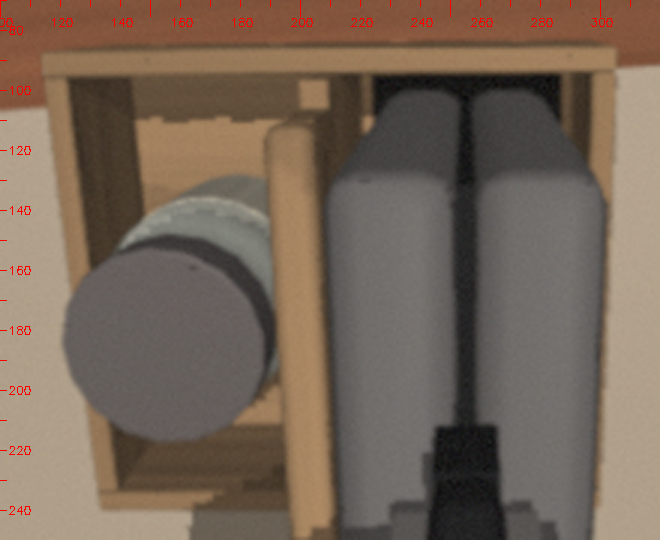

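View pics/m15.png

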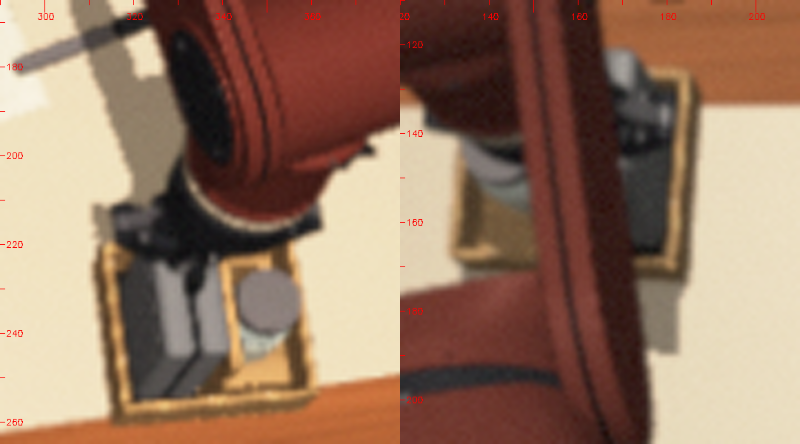

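```bash
python3 - <<'E'
from h import *
s=observe();T=wristT(s)
c,sn=np.cos(np.radians(-3.7)),np.sin(np.radians(-3.7))
def bx(u,v,z):
    d=plane("wrist",[(u,v)],z,T)[0][:2]-np.array([648.9,207.1]); return [float(round(d[0]*c+d[1]*sn,1)),float(round(-d[0]*sn+d[1]*c,1))]
print("rearbot",[bx(255,100.5,z) for z in (13,17)],"topcorner",[bx(255,v,z) for v in (126,130) for z in (142,147)])
print("rear rim in",bx(230,95,56),"front rim outer",bx(165,239.5,56))
E
```

```text
rearbot [[47.7, 2.7], [48.0, 2.7]] topcorner [[45.1, 2.4], [45.9, 2.4], [43.2, 2.4], [44.0, 2.4]]
rear rim in [54.6, 20.4] front rim outer [-59.8, 76.6]
```

Request:
apply_moves(plan=[[0,0,-1,0,0],[0,1,-2,0,0],[0,2,-2,0,0],[0,3,-2,0,0],[0,4,-2,0,0],[0,5,-2,0,0],[0,6,-2,0,0],[0,6.5,-2,0,0],[0,7,-2,0,0],[0,7,-2,0,0]])

```text
time_s: 17.75
tcp_pos: [633.9, 208.1, 157.1]
tcp_rot: [0.482, -0.515, 0.517, -0.486]
wrist_force: [0.9, 0.3, 2.5]
opening: 0.101
```

Request:
apply_moves(plan=[[0,1,0.5,0,0],[0,1.5,1,0,0],[0,2,1.5,0,0],[0,2,2,0,0],[0,2,2,0,0],[0,2,2,0,0],[0,2,2,0,0],[0,2,2,0,0],[0,2,2,0,0],[0,2,2,0,0]])

```text
time_s: 18.75
tcp_pos: [636.4, 208.2, 156.7]
tcp_rot: [0.481, -0.515, 0.517, -0.486]
wrist_force: [-0.7, -0.3, 6.9]
opening: 0.102
```

```bash
python3 look.py 16; python3 -c "
from h import *
zoom('pics/w16.png','pics/w16z.png',100,70,220,180,3)"
```

```text
18.75 [636.429 208.215 156.657] [-0.706 -0.297  6.909] [-0.007  0.709 -0.028] 0.10200458480059606 [-0.064 -0.998 -0.003]
tcp in bay frame -12.516562234722352 0.3076131937084853
0 [120. 101. 202.] zrear,zfront 9.7 9.7
3 [118.  90. 193.] zrear,zfront 13.1 8.4
6 [116.  80. 183.] zrear,zfront 17.0 7.6
9 [114.  69. 174.] zrear,zfront 21.4 7.3
12 [112.  58. 165.] zrear,zfront 26.1 7.4
15 [111.  47. 156.] zrear,zfront 31.2 7.9
18 [110.  36. 146.] zrear,zfront 36.7 8.9
21 [109.  24. 137.] zrear,zfront 42.6 10.4
24 [110.  12. 127.] zrear,zfront 48.9 12.3
27 [110.  -0. 118.] zrear,zfront 55.5 14.6
```

View pics/w16z.png

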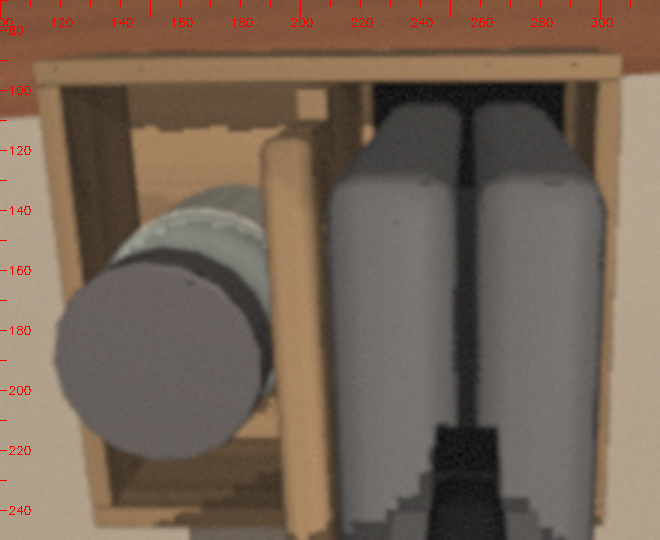

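Request:
apply_moves(plan=[[0,-0.3,0,0,0],[0,-0.5,0,0,0],[0,-0.5,0,0,6],[0,-0.5,0,0,12],[0,-0.5,0,0,18],[0,-0.5,0,0,24],[0,-0.5,0,0,30],[0,-0.5,0,0,30],[0,-0.5,0,0,30],[0,-0.5,0,0,30]])

```text
time_s: 19.9
tcp_pos: [636.4, 208.2, 157.2]
tcp_rot: [0.481, -0.515, 0.517, -0.486]
wrist_force: [-0.1, -0.8, -0.1]
opening: 0.348
```

```bash
python3 look.py 17|head -2
```

```text
19.9 [636.432 208.223 157.19 ] [-0.142 -0.752 -0.061] [ 0.048 -0.018 -0.015] 0.3480633360999918 [-0.064 -0.998 -0.003]
tcp in bay frame -12.51454840031949 0.3165459371293655
```

View pics/w17.png

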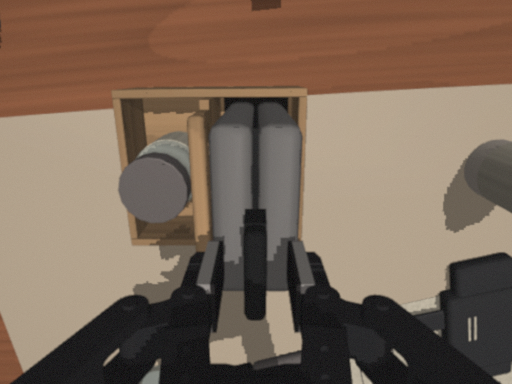

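Released and standing. Rise straight up, then back towards the robot.

Request:
apply_moves(plan=[[0,-5,0,0,30],[0,-12,0,0,30],[0,-22,0,0,30],[0,-35,0,0,30],[0,-55,0,0,30],[0,-75,0,0,30],[0,-100,0,0,30],[0,-125,-20,0,30],[0,-145,-45,0,30],[0,-150,-60,0,30]])

```text
time_s: 21.05
tcp_pos: [575.7, 212.2, 311.9]
tcp_rot: [0.479, -0.514, 0.518, -0.488]
wrist_force: [0.8, -0.1, -0.4]
opening: 0.352
```

Request:
apply_moves(plan=[[0,0,-30,0,30],[0,0,-60,0,30],[0,0,-90,0,30],[0,0,-120,0,30],[0,0,-145,0,30],[0,0,-160,0,30],[0,0,-170,0,30],[0,0,-170,0,30],[0,0,-170,0,30],[0,0,-170,0,30]])

```text
time_s: 22.05
tcp_pos: [406.7, 223.0, 309.8]
tcp_rot: [0.479, -0.514, 0.518, -0.488]
wrist_force: [-0.5, -0.9, 1.2]
opening: 0.351
```

```bash
python3 look.py 18|head -1; python3 - <<'E'
from h import *
np.set_printoptions(precision=1,suppress=True)
T=wristT(observe())
E
```

```text
22.05 [406.676 222.975 309.797] [-0.459 -0.924  1.171] [ 0.033 -0.025  0.07 ] 0.35120831278166054 [-0.064 -0.998 -0.005]
```

View pics/m18.png

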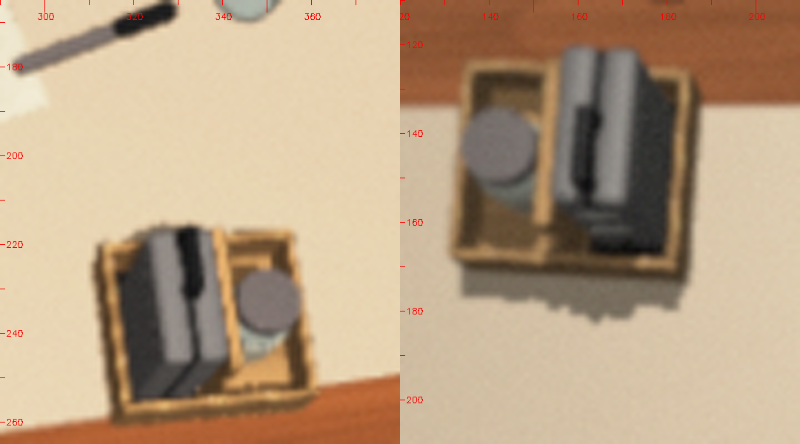

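View pics/s18.png

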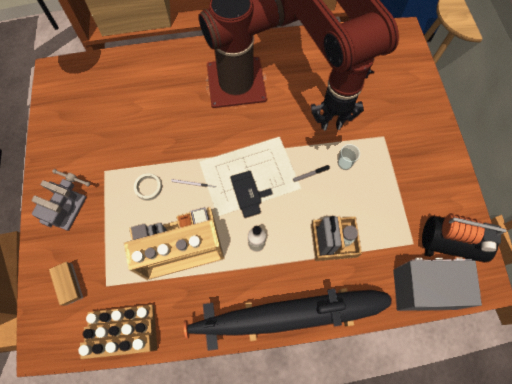

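View pics/t18.png

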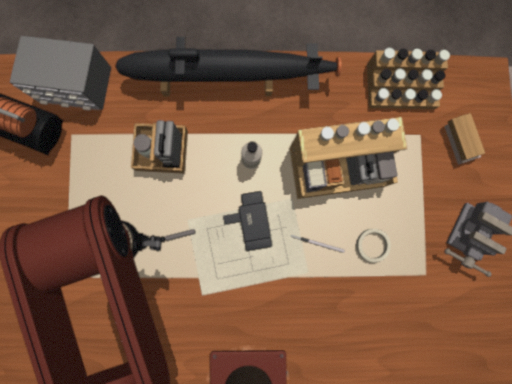

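```bash
python3 - <<'E'
from h import *
np.set_printoptions(precision=1,suppress=True)
c,sn=np.cos(np.radians(-3.7)),np.sin(np.radians(-3.7))
B=np.array([648.9,207.1])
def case(cx,cy):
    P=[(cx+a,cy+b,z) for a,b,z in ((-45,-22,139),(-45,22,139),(45,22,139),(45,-22,139),(-39,-22,149),(-39,22,149),(39,22,149),(39,-22,149),(-39,0,177),(5,0,177),(-45,-22,9),(45,-22,9))]
    return np.array([(B[0]+c*x-sn*y,B[1]+sn*x+c*y,z) for x,y,z in P])
for n,o,w in (("s",(290,165),"side"),("t",(120,110),"top")):
    im=cv2.imread(f"pics/{n}18z.png")
    uv=(proj(w,case(2,1))-o)*6
    for i,p in enumerate(uv): cv2.circle(im,tuple(int(round(v)) for v in p),3,(0,255,0) if i<10 else (255,255,0),-1)
    cv2.imwrite(f"pics/{n}18o.png",im)
cv2.imwrite("pics/m18o.png",cv2.resize(np.hstack([cv2.imread("pics/s18o.png"),cv2.imread("pics/t18o.png")]),(800,444)))
zoom("pics/t18.png","pics/t18r.png",285,110,130,95,6)
E
```

```text
(no output)
```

View pics/m18o.png

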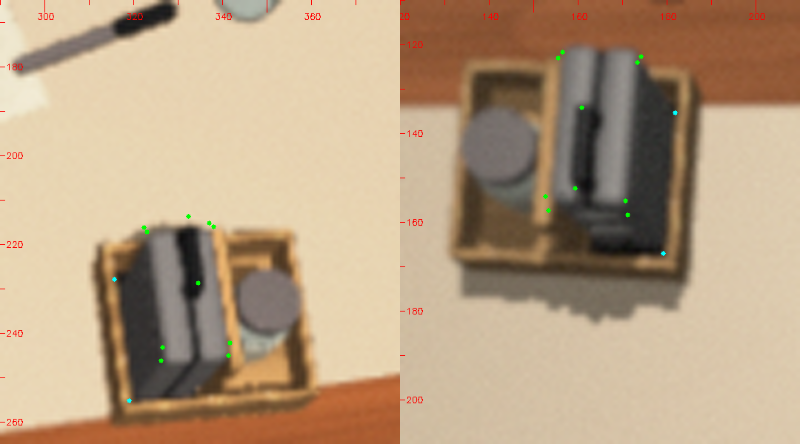

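View pics/t18r.png

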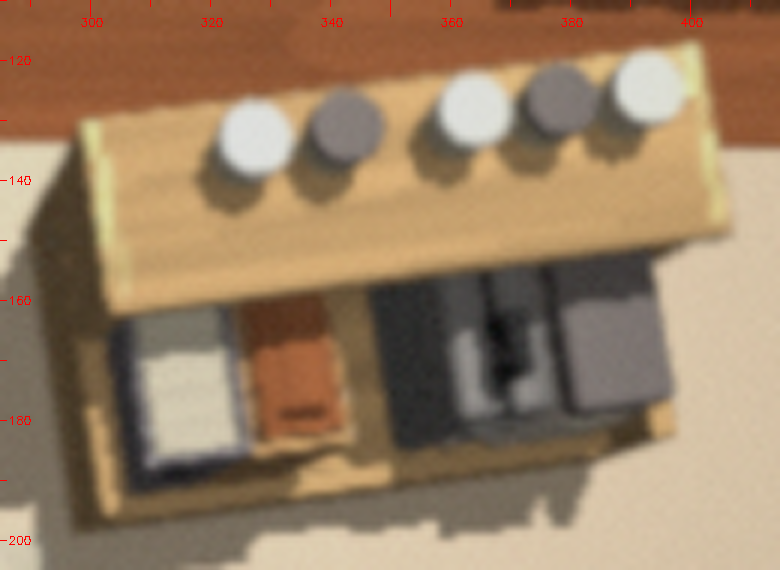

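```bash
python3 - <<'E'
from cell import *
print(job_done(), observe()["time_s"])
E
```

```text
the job is handed in; nothing more can be done
the job is handed in; nothing more can be done
```

I tipped the tall case forward over the rack's front rail and drew it out along its tilt. I then carried it round the cleaner bottle to the tote, turned it upright against the bay's rear wall, set it on the pad and let go. The job was handed in at about 22 s.

**Final pictures:**
- The case stands upright in the free bay on the pad, handle up.
- The neighbours are where they were in the rack, and the jar, bottle and loose items look unmoved.
- The gripper is clear of everything.

**What went less than smoothly:**
- On the way in, the case's rear bottom edge caught on the tote's rear wall rim. The force was about 11 N both sideways and up, and I backed off and cleared it.
- The handle slid about 4 mm in the fingers while I turned the case upright.

**Cameras:** my last overlay of the expected case outline was 1–2 pixels (roughly 3–4 mm) off in opposite directions in the side and top views. I put this down to calibration. Seen from the wrist just before release, the case was within a few millimetres of the bay's centre.

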